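# Check the moisture probe in its guide stand

## Task

Do the morning check of the handheld moisture probe: draw it out of its holder tube, dip its tip below the rim of the small bronze mortar (the reference cup) and lift it out again, then lower its rod from above through the round hole in the bridge of the guide stand. The tip shall hang about halfway between the bridge and the dish below it, the rod upright and centred in the hole; nothing may touch the stand or its dish at any time, and the mortar, bottle, string spool and herb packet stay where they are. Finish still holding the probe there, steady, without letting go.

Things in the scene. Friction and masses are not known exactly. Their poses are not given: they have to be found in the camera images.
- probe: handheld probe, loose, 164 mm long, 60 to 130 g: plain steel rod 8 mm in diameter and 110 mm long (last 5 mm tapered to a 4 mm point), above it a square black plastic handle 20 x 20 mm and 54 mm tall, faces along the body's x and y. Starts upright in the holder. Origin at the tip, z up along the rod towards the handle: handle from z = 110 to 164 mm
- probe_tip (a point): the tip of the probe's rod (same point as probe's origin)
- probe_grip (a point): centre of the grip on the probe's handle, on its axis 139 mm above the tip
- holder: fixed holder: upright wooden tube 32 mm in outer diameter, bore 14 mm, rim 118 mm above the counter, on a 76 mm round foot; the probe hangs in it, its handle's underside resting on the rim and the tip 8 mm above the counter. Origin at the centre of the underside, z up
- mortar: small bronze mortar, loose, 320 g, 56 mm across the rim and 55 mm high, an open cup without a pestle: mouth about 46 mm across, wall about 5 mm, narrowing downward to about 26 mm across, inner floor 15 mm above the counter. Origin at the centre of the underside, z up
- stand: fixed guide stand: wooden foot 100 (x) x 126 (y) x 8 mm, 12 mm posts at y = -50 and +50 mm, aluminium bridge plate 56 x 126 mm, 91 to 103 mm above the counter (screw heads to 107). In its middle a brass bush, 35 mm across, 89 to 109 mm up, with the vertical 24 mm through hole. Below it on the foot a fixed white dish, 66 mm across, rim 28 mm up. Origin: centre of underside, on the hole axis, z up
- bore_top (a point): centre of the upper mouth of the guide hole (24 mm in diameter, vertical, 20 mm deep), on its axis, 109 mm above the counter
- tincture_bottle: bystander: small dark bottle, 28 mm diameter, 69 mm high; origin centre of underside
- string_spool: bystander: spool of cotton string, 41 mm diameter, 45 mm high; origin centre of underside
- herb_packet: bystander: tied brown paper packet, 63 x 78 x 48 mm; origin centre of underside

How it is judged:
On the way, in this order (a step that is already met when the one before it is completed fails the run):
1. the probe is gripped and drawn clear of the holder (height (world z) of probe_tip above 0.12 m and contact force between the fingers and probe above 1 N), for 0.1 s.
2. its tip is dipped below the mortar's rim (z of probe_tip in the frame of mortar below 0.05 m and horizontal distance between probe_tip and mortar below 0.022 m), for 0.1 s.
3. the tip is lifted out of the mortar again (height (world z) of probe_tip above 0.06 m), for 0.1 s.
4. the rod is lowered through the guide hole, its tip about midway between bridge and dish, centred within 5 mm (z of probe_tip in the frame of stand between 0.033 and 0.081 m and horizontal distance between probe_tip and bore_top below 0.005 m and angle between probe's own z axis and vertical below 0.09 rad), for 0.5 s.
At the end, for the whole second after the job is handed in: Probe held still in the fingers through the guide hole, upright within 0.09 rad, tip within 5 mm of the hole axis and 33 to 81 mm above the stand's underside, not touching the stand; mortar upright, it and the three bystanders within 25 mm of their starts (all of step 4 and contact force between the fingers and probe above 1 N and linear speed of probe below 0.02 m/s and contact force between probe and stand below 0.1 N and angle between mortar's own z axis and vertical below 0.1 rad and distance of each of mortar, tincture_bottle, string_spool, herb_packet from where it was at the start of the episode below 0.025 m); the arm keeps its last pose, push and grip.
It fails at once if the guide stand or its dish is touched (contact force between stand and anything else above 0.3 N).
It fails at once if the mortar or a bystander is shifted (distance of any of mortar, tincture_bottle, string_spool, herb_packet from where it was at the start of the episode above 0.025 m).
It also fails if it takes over 54 s, if anything falls off the work surface, if the arm or the gripper's body presses on something with over 40 N, if the wrist force passes 120 N, or if a joint passes its speed limit or range.

## Robot

A 7-joint arm with a two-finger parallel gripper is mounted at the origin on a cart in front of the work surface, level with it; the furniture and walls round the work are solid. World frame = base frame: x ahead of the robot, y to its left, z up, the work surface at z = 0. Lengths are in m, angles in rad, forces in N, time in s.
With the tool pointing down it reaches from about 0.425 to 0.925 m from the base axis. Payload 6.8 kg.
Tool frame: the origin (TCP) lies between the finger pads; the fingertips stand 25 mm ahead of it and the grasp point (between the pads) lies 6 mm ahead of it (arm.tcp_to_tips is the distance from the TCP to the fingertips, in m); z points along the fingers, y is the line along which they close (so a half turn about z gives the same grasp; the last joint's range is limited). The gripper opens to 85 mm and grips with 20 to 120 N. Pads are 22 mm wide; open, the fingers measure 114 mm over their backs; the gripper's body (76 mm by 85 mm) begins 54 mm behind the grasp point. The pads swing forward as they close: fully open they stand 13 mm farther back than shut.
Start: joints at [-1.328, 0.477, 0.022, 1.555, -0.011, 1.109, -0.083], TCP at [0.232, 0.634, 0.256] pointing down, gripper open.
Joint ranges: [-2.96, 2.96], [-0.34, 2.1], [-1.41, 1.46], [0.24, 2.44], [-1.37, 4.51], [0.17, 1.92], [-2.96, 2.96]. Speed limits (rad/s): [2.39, 2.39, 3.14, 3.14, 3.14, 3.14, 3.14].

## Interface

Orientations are given as a unit quaternion [x, y, z, w].
In Python, from cell import state, get_image, job, arm gives the robot as it stands. The module is installed in compiled form; this text tells all that it offers.
- The arm moves only by the tool send_rows, never from a script. Its argument "moves" is a list of rows, each an object with "xyz": the shift along the tool's x, y, z in mm, a list of three; "spin": the turn about the tool's z in rad. In form: [{"xyz": [tx, ty, tz], "spin": spin}, ...]. A call has 1 to 20 rows; each row is the pose to reach, as a shift and turn from the pose commanded when the call began, along the tool's axes at that moment; what a row does not reach only later rows make up. A row lasts 1/12 s, in which the tool goes at most 41.7 mm and 7.16 degrees, less where a joint would pass 70% of its speed; a pose out of reach is approached as far as the arm can. A call with a gripper value outside its range is refused whole. "gripper" is the finger opening in mm, from 0 to 85.4, set as the call begins (left out, the last holds). The fingers move at their own pace and stop on an object; "squeeze" is the grip in N (left out, the last holds). Time passes only in rows, so rows that repeat a pose let the fingers close. It gives the time, the measured TCP pose, the force, the opening and the grip force at its end, in the units of the state.
- state(): the state, without advancing time (a new reading comes with each control period).
- get_image(name): name is "scene" or "top"; returns a dict with "img" (420x560x3 uint8, red, green, blue), "mtx" (3x3 intrinsics, pixels), "world_to_cam" (4x4, takes a point from world to camera coordinates). Camera axes: x right, y up, looking along -z (the intrinsics and any distortion apply to the point x, -y, -z); pixel columns grow to the right and rows downward; lengths in m; the calibration is good to about 2 mm. A picture is of the moment at which its call begins. There is no depth.
- job.sign_off(): hands the job in; it is judged then, once.
The state is a dict: "t": time; "joints": joint angles; "joint_vel": joint speeds; "joint_efforts": joint torques, N m; "eef_pos": TCP position; "tcp_rot": TCP orientation; "wrist_force": force on the tool from outside, world axes, zero at the start; "ft_torque": the same for the moment, N m; "width": opening from 0.0 (shut) to 1.0 (fully open); "gripper_force": force on a finger pad.
Only numpy, scipy, OpenCV 4.12 (cv2) and the standard library are available. Lean on these libraries where they do the work, as an engineer would, in place of code of your own. Each camera call takes 0.05 s, during which the arm holds its last target. There are 200 camera calls.

## Working session

There is one attempt and no reset: what is moved stays moved. The work goes in short steps, Python scripts to look and compute and a tool call to move; the robot and the scene stay as the last step left them, time stands still between calls to the robot, and variables do not carry over. Pictures are saved under pics/ and viewed, at most 10 in all, crops included, and the job is handed in when it is done.

Besides the shell and the picture viewer there is one more tool, called after "Call:" as name(argument=value, ...), one argument or row to a line, values as JSON. send_rows: Moves the arm, as the interface text tells. Its arguments: {"type":"object","properties":{"moves":{"type":"array"},"gripper":{"type":"number"},"squeeze":{"type":"number"}},"required":["moves"]}

```bash
mkdir -p pics; python3 - <<'E'
from cell import state,get_image,arm
import cv2,numpy as np,pickle
s=state();print({k:np.round(v,3).tolist() for k,v in s.items()},arm.tcp_to_tips)
d={}
for n in("scene","top"):
    g=get_image(n);d[n]=g;cv2.imwrite(f"pics/{n}0.png",g["img"][:,:,::-1])
    print(n,g["mtx"].round(1).tolist(),g["world_to_cam"].round(3).tolist(),[k for k in g])
pickle.dump(d,open("d0.pkl","wb"))
E
```

```text
{'t': 0.0, 'joints': [-1.328, 0.478, 0.022, 1.556, -0.012, 1.109, -0.083], 'joint_vel': [0.001, 0.001, -0.001, -0.003, -0.001, 0.001, 0.001], 'joint_efforts': [-0.001, -59.645, 1.608, -28.119, 0.012, 0.01, -0.0], 'eef_pos': [0.232, 0.633, 0.255], 'tcp_rot': [0.175, 0.985, -0.001, -0.0], 'wrist_force': [-0.193, 0.452, 0.298], 'ft_torque': [-0.003, 0.016, 0.005], 'gripper_force': 0.0, 'width': 1.002} 0.025
scene [[380.2, 0.0, 275.5], [0.0, 380.2, 204.2], [0.0, 0.0, 1.0]] [[0.471, -0.882, 0.001, -0.297], [0.384, 0.206, 0.9, -0.342], [-0.794, -0.423, 0.436, -0.412], [0.0, 0.0, 0.0, 1.0]] ['img', 'mtx', 'world_to_cam']
top [[402.8, 0.0, 276.1], [0.0, 402.8, 209.6], [0.0, 0.0, 1.0]] [[0.056, -0.998, 0.006, -0.02], [0.969, 0.055, 0.243, -0.629], [-0.243, -0.008, 0.97, -0.988], [0.0, 0.0, 0.0, 1.0]] ['img', 'mtx', 'world_to_cam']
```

View pics/scene0.png

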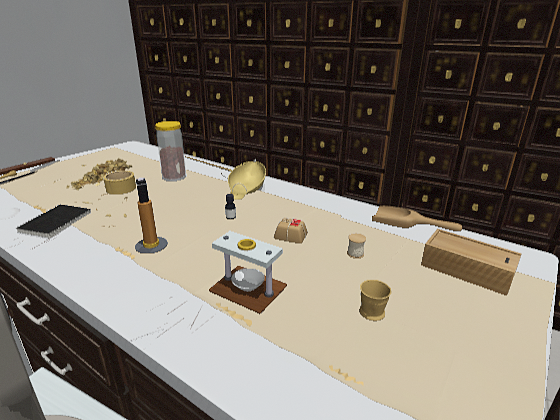

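View pics/top0.png

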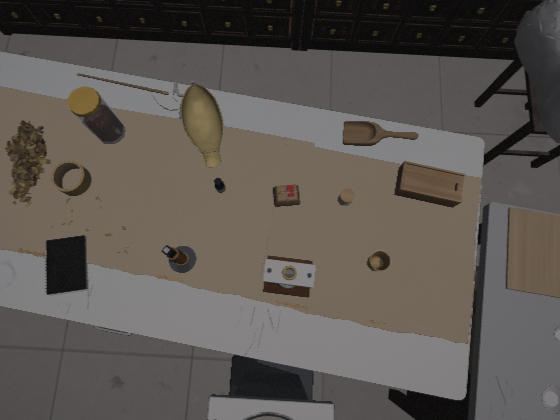

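The arm isn't in either picture. In the scene view the holder and probe are at about (147,215), the stand at (247,265) and the mortar at (374,300). In the top view they are at (175,256), (289,275) and (378,261). I'll enlarge these next.

```bash
cat >h.py <<'E'
import numpy as np,cv2,pickle
def ray(g,uv):
    K,T=g["mtx"],g["world_to_cam"];R,t=T[:3,:3],T[:3,3]
    d=np.linalg.inv(K)@[uv[0],uv[1],1];d=R.T@(d*[1,-1,-1]);return -R.T@t,d/np.linalg.norm(d)
def onz(g,uv,z):
    c,d=ray(g,uv);return c+d*(z-c[2])/d[2]
def proj(g,p):
    T=g["world_to_cam"];q=(T[:3,:3]@p+T[:3,3])*[1,-1,-1];q=g["mtx"]@q;return q[:2]/q[2]
def two(a,ua,b,ub):
    (c,d),(e,f)=ray(a,ua),ray(b,ub)
    s=np.linalg.lstsq(np.c_[d,-f],e-c,rcond=None)[0];p,q=c+s[0]*d,e+s[1]*f
    return (p+q)/2,np.linalg.norm(p-q)
E
python3 - <<'E'
from h import *
d=pickle.load(open("d0.pkl","rb"))
def tile(n,x,y):
    return cv2.resize(d[n]["img"][y:y+75,x:x+66,::-1],None,fx=4,fy=4,interpolation=cv2.INTER_CUBIC)
r1=np.hstack([tile("scene",115,175),tile("scene",214,225),tile("scene",341,260)])
r2=np.hstack([np.clip(tile("top",x,y)*1.6,0,255).astype(np.uint8) for x,y in((140,220),(256,235),(345,225))])
cv2.imwrite("pics/z.png",np.vstack([r1,r2]))
E
```

```text
(no output)
```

View pics/z.png

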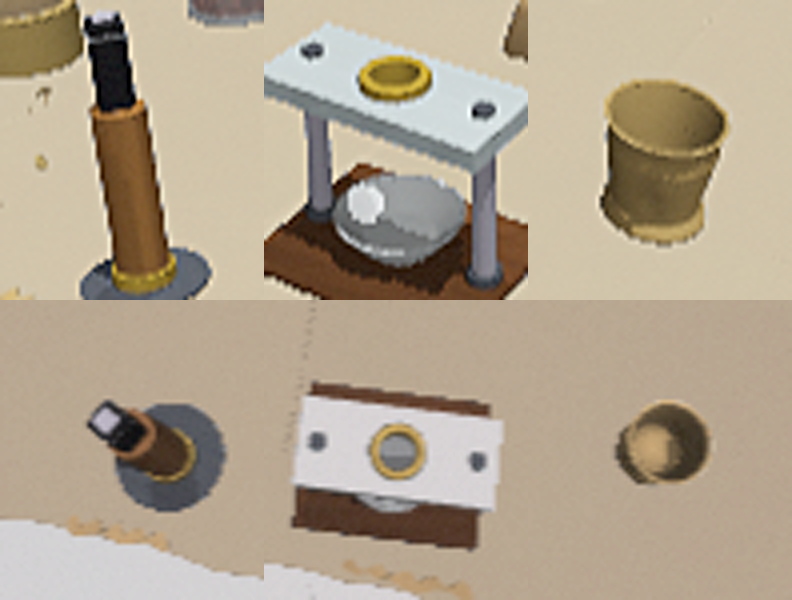

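The tiles show the brass ring, the mortar rim, the handle's light top face (a diamond in the top view) and the grey holder foot. I'll measure them with masks.

```bash
python3 - <<'E'
from h import *
d=pickle.load(open("d0.pkl","rb"));S,T=d["scene"],d["top"]
def comp(g,box,f,fill=True):
    x0,y0,x1,y1=box;im=g["img"][y0:y1,x0:x1];hsv=cv2.cvtColor(im,cv2.COLOR_RGB2HSV).astype(int)
    m=f(hsv[...,0],hsv[...,1],hsv[...,2]).astype(np.uint8)
    cs,_=cv2.findContours(m,cv2.RETR_EXTERNAL,cv2.CHAIN_APPROX_NONE);c=max(cs,key=cv2.contourArea)
    return c+np.array([x0,y0]),m
yel=lambda h,s,v:(h>18)&(h<32)&(s>120)
cs,_=comp(S,(232,232,262,256),yel);ct,_=comp(T,(275,260,304,286),lambda h,s,v:(h>12)&(h<32)&(s>90))
es=cv2.fitEllipse(cs);et=cv2.fitEllipse(ct);print("bush",es,et,cv2.boundingRect(cs),cv2.boundingRect(ct))
print(onz(S,es[0],.108),onz(T,et[0],.108),two(S,es[0],T,et[0]))
# holder foot
cf,_=comp(T,(165,242,200,276),lambda h,s,v:(s<70)&(v<110)); ef=cv2.minEnclosingCircle(cf);print("foot",ef,onz(T,ef[0],.006))
cf,_=comp(S,(132,232,172,258),lambda h,s,v:(s<70)&(v<150)); ef=cv2.fitEllipse(cv2.convexHull(cf));print("footS",ef,cv2.boundingRect(cf),onz(S,ef[0],.006))
# handle
ch,_=comp(S,(130,172,155,206),lambda h,s,v:(v<60)&(s<120));print("handS",cv2.minAreaRect(ch))
im=T["img"][240:264,158:190];print(cv2.cvtColor(im,cv2.COLOR_RGB2GRAY))
E
```

```text
bush ((246.21839904785156, 244.1304931640625), (10.232684135437012, 17.63750457763672), 85.44630432128906) ((288.91644287109375, 272.43304443359375), (12.385528564453125, 13.18410873413086), 8.887073516845703) (238, 239, 18, 11) (283, 266, 13, 14)
[ 0.45860118 -0.02982065  0.108     ] [ 0.46361269 -0.02506572  0.108     ] (array([ 0.46428751, -0.02557074,  0.10356968]), np.float64(0.0008934794257213633))
foot ((178.64935302734375, 256.3246765136719), 17.735740661621094) [0.49986122 0.27601389 0.006     ]
footS ((150.9217987060547, 244.6524658203125), (15.399184226989746, 32.46060562133789), 80.53571319580078) (135, 237, 33, 16) [0.4873362 0.2594631 0.006    ]
handS ((142.2567596435547, 191.04054260253906), (21.536266326904297, 9.370742797851562), 80.53767395019531)
[[107 107 107 107 107 106 108 106 107 107 108 106 107 108 107 108 107 108
  106 106 108 108 107 107 107 107 108 109 108 109 108 109]
 [107 108 107 107 107 108 108 107 105 109 107 109 109 108 108 108 107 109
  108 107 107 107 107 108 106 108 107 109 109 107 108 107]
 [107 106 107 108 109 107 108 107 107 107 107 107 107 107 
[... 2168 characters left out ...]
5  36  33  35  33  38  65  73  49]
 [107 107 106 107 108 107 107 108 108 108  89  37  48  55  51  48  39  35
   31  29  33  34  35  34  36  35  33  33  38  64  72  48]
 [107 108 107 108 107 107 106 108 107 107  90  36  36  33  31  29  29  28
   28  32  31  33  34  34  34  37  35  36  51  67  57  47]
 [107 108 105 107 107 107 107 107 107 108  94  50  36  35  34  31  29  26
   29  31  33  31  32  32  32  34  36  41  63  72  49  55]
 [106 108 107 108 107 106 106 108 106 108  94  62  54  53  55  47  33  30
   30  30  32  29  29  33  34  34  32  52  67  57  49  56]
 [108 107 107 107 109 109 108 105 107 108 102  80  54  53  56  56  55  54
   61  60  30  29  30  29  29  43  69  79  56  46  51  55]]
```

```bash
python3 - <<'E'
from h import *
d=pickle.load(open("d0.pkl","rb"));S,T=d["scene"],d["top"]
print("cams",ray(S,(0,0))[0],ray(T,(0,0))[0])
def gray(g):return cv2.cvtColor(g["img"],cv2.COLOR_RGB2GRAY).astype(float)
# label of the handle top
a=gray(T)[246:254,162:170];w=np.zeros_like(a)
m=(gray(T)>76).astype(np.uint8)
lab=[(r,c) for r,cs in {247:(165,167),248:(164,168),249:(163,169),250:(163,169),251:(164,168),252:(165,167)}.items() for c in range(cs[0],cs[1]+1)]
lt=np.mean(lab,0)[::-1];print("labT",lt,onz(T,lt,.172))
# black rim edge lines in top: subpixel crossing of 75 along rows
G=gray(T)
def cross(r,c0,c1,lv=78):
    v=G[r,c0:c1];i=np.argmax(v<lv);return c0+i-1+(v[i-1]-lv)/(v[i-1]-v[i])
ul=np.array([onz(T,(cross(r,158,170),r),.172)[:2] for r in (245,246,247,248,249)])
ll=np.array([onz(T,(cross(r,158,170),r),.172)[:2] for r in (251,252,253,254)])
for n,p in(("ul",ul),("ll",ll)):
    vx,vy,*_=cv2.fitLine(p.astype(np.float32),cv2.DIST_L2,0,.01,.01).ravel();print(n,np.degrees(np.arctan2(vy,vx)))
g=gray(S);print(g[174:190,132:154].astype(int))
# foot
for g,b,n in((T,(165,242,200,276),"T"),(S,(132,232,172,258),"S")):
    x0,y0,x1,y1=b;h=cv2.cvtColor(g["img"][y0:y1,x0:x1],cv2.COLOR_RGB2HSV).astype(int)
    mk=((h[...,1]<75)&(h[...,2]>(45 if n=="T" else 60))&(h[...,2]<(75 if n=="T" else 150))).astype(np.uint8)
    ys,xs=np.nonzero(mk);hu=cv2.convexHull(np.c_[xs+x0,ys+y0].astype(np.int32))
    e=cv2.fitEllipse(hu) ;print(n,e,onz(g,e[0],.004))
# mortar
for g,b,n in((T,(360,245,398,278),"T"),(S,(352,272,398,325),"S")):
    x0,y0,x1,y1=b;h=cv2.cvtColor(g["img"][y0:y1,x0:x1],cv2.COLOR_RGB2HSV).astype(int)
    mk=(h[...,1]>(105 if n=="T" else 85)).astype(np.uint8)
    cs,_=cv2.findContours(mk,cv2.RETR_EXTERNAL,cv2.CHAIN_APPROX_NONE);c=max(cs,key=cv2.contourArea)+np.array([x0,y0])
    print(n,cv2.boundingRect(c),cv2.contourArea(c))
    for r in mk:print(''.join('.#'[v] for v in r))
E
```

```text
cams [-0.05611559 -0.36641413  0.48825597] [0.37084849 0.00750556 1.11157772]
labT [166.  249.5] [0.49475625 0.26706258 0.172     ]
ul -29.730627
ll 50.65343
[[156 165 206 201 198 198 196 198 198 197 197 198 199 197 197 198 198 197
  197 198 197 198]
 [177 105 198 203 199 198 197 198 195 198 199 198 197 198 199 198 196 198
  198 198 199 197]
 [127  46 151 207 199 198 198 197 197 199 200 200 201 198 199 199 198 198
  198 198 197 199]
 [ 85  77 105 216 204 202 199 205 200 200 201 195 187 202 198 198 198 198
  197 197 198 197]
 [ 93  82  63 222 192 185 205 210 203 206 207 156 103 212 201 198 198 196
  195 195 198 197]
 [ 98  88  68 232 114  86 206 198 189 185 197  86   0 204 206 199 196 198
  196 198 198 198]
 [ 96  88  74 243   0   4 168 162 111  61  75  47  22 119 215 200 198 198
  197 195 198 197]
 [100  89  76 224   0  23  29  34  39  41  41  12  30   0 224 202 199 197
  197 195 197 199]
 [ 97  93  79 137  34  23  33  20  14  14  16  12  10   0 217 204 197 197
  197 198 198 199]
 [ 96  96  86 124 127   4   2  22  24  73  55  60  67  44 168 209 201 199
  197 198 197 196]
 [100  97  8
[... 3951 characters left out ...]
...#########################..............
........#########################.............
........#########################.............
........#########################.............
.........########################.............
..........#######################.............
...........######################.............
.............###################..............
..............#################...............
.................############.................
.....................####.....................
..............................................
..............................................
..............................................
..............................................
```

```bash
python3 - <<'E'
from h import *
d=pickle.load(open("d0.pkl","rb"));S,T=d["scene"],d["top"]
print("foot",onz(T,(181.6,258.9),.006), "footS eye",onz(S,(151,243.3),.006))
print("tube rim scene", two(S,(144.5,201.5),T,(173.3,253.3)))
print("handtop",two(S,(140.3,179.8),T,(166,249.5)))
print("mortar",onz(S,(375.3,288.9),.055),onz(T,(379.9,260.4),.055),two(S,(375.3,288.9),T,(379.9,260.4)))
print("bushhole S",onz(S,(246.4,243.8),.109),onz(T,(289.1,272.5),.109))
for p in((.495,.267,.172),(.495,.267,.118),(.495,.267,.006)):print(proj(S,np.array(p)),proj(T,np.array(p)))
from cell import state
from scipy.spatial.transform import Rotation as R
s=state();print(R.from_quat(s["tcp_rot"]).as_matrix().round(3))
E
```

```text
foot [0.49327979 0.26714353 0.006     ] footS eye [0.4919612  0.26375665 0.006     ]
tube rim scene (array([0.49340615, 0.26350552, 0.11650419]), np.float64(0.0007759277755636356))
handtop (array([0.49525064, 0.26815044, 0.16812242]), np.float64(4.7380375500195374e-05))
mortar [ 0.511064   -0.26717438  0.055     ] [ 0.51322646 -0.26378939  0.055     ] (array([ 0.51406591, -0.26559671,  0.05209008]), np.float64(0.002210907933052135))
bushhole S [ 0.45840653 -0.030383    0.109     ] [ 0.46338187 -0.02549379  0.109     ]
[140.33722897 178.30813341] [166.0393067  249.39820774]
[143.97366012 200.32225143] [171.69772046 252.60147143]
[150.92046673 242.37662133] [181.72275729 258.27670795]
[[-0.939  0.344 -0.   ]
 [ 0.344  0.939 -0.002]
 [-0.    -0.002 -1.   ]]
```

Estimates: holder at (0.494, 0.2665), mortar at (0.513, -0.265), hole at about (0.4625, -0.0265), handle faces at -35°/55°. I'll move above the holder.

Call:
send_rows(
  moves=[
    {"xyz": [-30, -20, 0], "spin": 0.02},
    {"xyz": [-60, -41, 0], "spin": 0.06},
    {"xyz": [-90, -61, 0], "spin": 0.1},
    {"xyz": [-120, -82, 0], "spin": 0.14},
    {"xyz": [-150, -102, 0], "spin": 0.18},
    {"xyz": [-180, -123, 0], "spin": 0.22},
    {"xyz": [-210, -143, 0], "spin": 0.26},
    {"xyz": [-240, -164, 0], "spin": 0.26},
    {"xyz": [-270, -184, 0], "spin": 0.26},
    {"xyz": [-300, -205, 0], "spin": 0.26},
    {"xyz": [-330, -225, 0], "spin": 0.26},
    {"xyz": [-355, -242, 0], "spin": 0.26},
    {"xyz": [-372, -254, 0], "spin": 0.26},
    {"xyz": [-372, -254, 0], "spin": 0.26},
    {"xyz": [-372, -254, 0], "spin": 0.26},
    {"xyz": [-372, -254, 0], "spin": 0.26},
  ],
  gripper=85,
)

```text
t: 1.43
eef_pos: [0.4933, 0.2683, 0.256]
tcp_rot: [0.3, 0.954, -0.0, -0.0]
wrist_force: [0.2, 0.6, -0.9]
width: 0.996
gripper_force: 0.0
```

```bash
cat >st.py <<'E'
from cell import state
from scipy.spatial.transform import Rotation as R
import numpy as np,sys
s=state();M=R.from_quat(s["tcp_rot"]).as_matrix()
print("t",s["t"],"pos",np.round(s["eef_pos"],4),"F",np.round(s["wrist_force"],2),"w",round(s["width"],3),"gf",s["gripper_force"],"J",np.round(s["joints"],2),"vel",np.abs(s["joint_vel"]).max().round(4))
print(M.round(4))
if len(sys.argv)>1:
    g=np.array(eval(sys.argv[1]));print("tool mm",(M.T@(g-s["eef_pos"])*1000).round(1))
E
python3 st.py "[.494,.2665,.153]"
```

```text
t 1.4333 pos [0.4933 0.2683 0.256 ] F [ 0.21  0.58 -0.86] w 0.996 gf 0.0 J [-0.79  0.29  0.22  1.84 -0.08  1.01  0.42] vel 0.0171
[[-8.197e-01  5.728e-01 -9.000e-04]
 [ 5.728e-01  8.197e-01  2.000e-04]
 [ 9.000e-04 -4.000e-04 -1.000e+00]]
tool mm [ -1.7  -1.  103. ]
```

Call:
send_rows(
  moves=[
    {"xyz": [-2, -1, 20], "spin": 0},
    {"xyz": [-2, -1, 40], "spin": 0},
    {"xyz": [-2, -1, 60], "spin": 0},
    {"xyz": [-2, -1, 80], "spin": 0},
    {"xyz": [-2, -1, 95], "spin": 0},
    {"xyz": [-2, -1, 103], "spin": 0},
    {"xyz": [-2, -1, 103], "spin": 0},
    {"xyz": [-2, -1, 103], "spin": 0},
  ],
)

```text
t: 2.1
eef_pos: [0.4947, 0.2665, 0.1534]
tcp_rot: [0.3, 0.954, -0.0, -0.0]
wrist_force: [-0.3, -0.3, 0.6]
width: 0.994
gripper_force: 0.0
```

```bash
python3 st.py "[.494,.2665,.153]"; python3 - <<'E'
from h import *
from cell import get_image
a=get_image("scene")["img"][150:270,90:220,::-1];b=get_image("top")["img"][200:320,110:240,::-1]
cv2.imwrite("pics/g1.png",cv2.resize(np.hstack([a,np.clip(b*1.5,0,255).astype(np.uint8)]),None,fx=3,fy=3,interpolation=cv2.INTER_CUBIC))
E
```

```text
t 2.1 pos [0.4947 0.2665 0.1534] F [-0.35 -0.33  0.65] w 0.994 gf 0.0 J [-0.77  0.42  0.2   1.93 -0.12  0.8   0.46] vel 0.0184
[[-8.200e-01  5.723e-01 -4.000e-04]
 [ 5.723e-01  8.200e-01  1.000e-04]
 [ 4.000e-04 -2.000e-04 -1.000e+00]]
tool mm [ 0.5 -0.4  0.4]
```

View pics/g1.png

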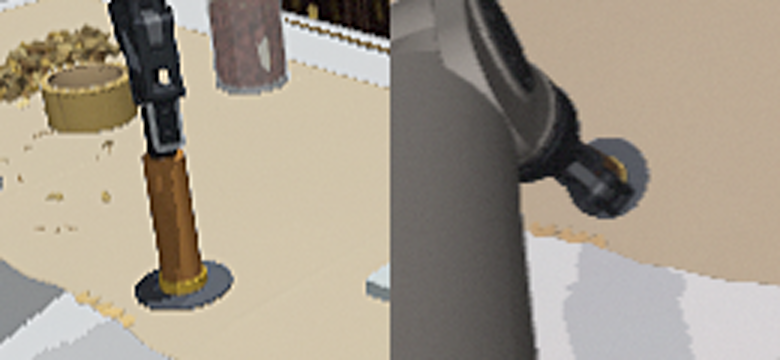

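The fingers straddle the handle above the tube rim (scene crop at about (165,130)). Closing now.

Call:
send_rows(
  moves=[
    {"xyz": [0, 0, 0], "spin": 0},
    {"xyz": [0, 0, 0], "spin": 0},
    {"xyz": [0, 0, 0], "spin": 0},
    {"xyz": [0, 0, 0], "spin": 0},
    {"xyz": [0, 0, 0], "spin": 0},
    {"xyz": [0, 0, 0], "spin": 0},
    {"xyz": [0, 0, 0], "spin": 0},
    {"xyz": [0, 0, 0], "spin": 0},
    {"xyz": [0, 0, 0], "spin": 0},
    {"xyz": [0, 0, 0], "spin": 0},
    {"xyz": [0, 0, 0], "spin": 0},
    {"xyz": [0, 0, 0], "spin": 0},
  ],
  gripper=0,
  squeeze=60,
)

```text
t: 3.2
eef_pos: [0.4953, 0.2656, 0.1536]
tcp_rot: [0.301, 0.954, 0.0, 0.0]
wrist_force: [-1.2, -0.3, 5.1]
width: 0.232
gripper_force: 58.7
```

```bash
python3 st.py
```

```text
t 3.2 pos [0.4953 0.2656 0.1536] F [-1.23 -0.32  5.15] w 0.232 gf 58.69063317775726 J [-0.76  0.42  0.2   1.93 -0.12  0.8   0.46] vel 0.0015
[[-8.192e-01  5.736e-01  4.000e-04]
 [ 5.736e-01  8.192e-01  2.000e-04]
 [-2.000e-04  4.000e-04 -1.000e+00]]
```

Call:
send_rows(
  moves=[
    {"xyz": [0, 0, -5], "spin": 0},
    {"xyz": [0, 0, -15], "spin": 0},
    {"xyz": [0, 0, -30], "spin": 0},
    {"xyz": [0, 0, -45], "spin": 0},
    {"xyz": [0, 0, -60], "spin": 0},
    {"xyz": [0, 0, -75], "spin": 0},
    {"xyz": [0, 0, -90], "spin": 0},
    {"xyz": [0, 0, -105], "spin": 0},
    {"xyz": [0, 0, -120], "spin": 0},
    {"xyz": [0, 0, -135], "spin": 0},
    {"xyz": [0, 0, -150], "spin": 0},
    {"xyz": [0, 0, -160], "spin": 0},
    {"xyz": [0, 0, -160], "spin": 0},
    {"xyz": [0, 0, -160], "spin": 0},
    {"xyz": [0, 0, -160], "spin": 0},
  ],
)

```text
t: 4.45
eef_pos: [0.4946, 0.2653, 0.3124]
tcp_rot: [0.301, 0.954, -0.001, -0.0]
wrist_force: [-0.6, 0.6, -1.3]
width: 0.226
gripper_force: 58.5
```

```bash
python3 st.py; python3 - <<'E'
from h import *
from cell import get_image
S=get_image("scene");T=get_image("top");pickle.dump({"scene":S,"top":T},open("d1.pkl","wb"))
a=S["img"][80:220,80:220,::-1];b=T["img"][180:320,110:250,::-1]
cv2.imwrite("pics/g2.png",cv2.resize(np.hstack([a,np.clip(b*1.5,0,255).astype(np.uint8)]),None,fx=2.8,fy=2.8,interpolation=cv2.INTER_CUBIC))
E
```

```text
t 4.45 pos [0.4946 0.2653 0.3124] F [-0.65  0.57 -1.35] w 0.226 gf 58.54106247425079 J [-0.8   0.24  0.24  1.78 -0.06  1.13  0.42] vel 0.0092
[[-8.193e-01  5.734e-01 -1.200e-03]
 [ 5.734e-01  8.193e-01 -8.000e-04]
 [ 5.000e-04 -1.400e-03 -1.000e+00]]
```

View pics/g2.png

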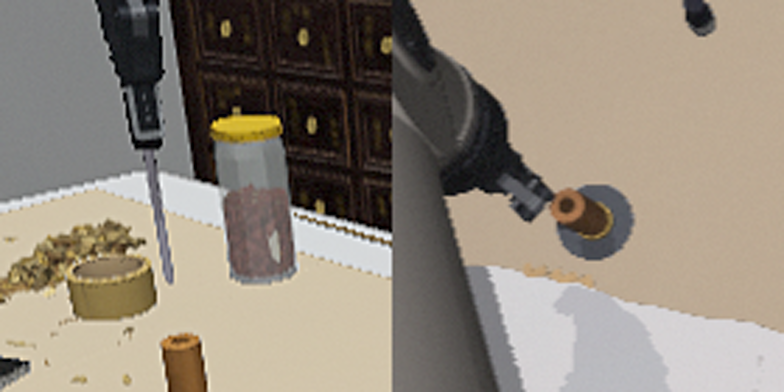

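The rod is out and hangs clear: scene crop from about (147,150) to the tip at (170,283). Checking whether it is upright by projection.

```bash
python3 - <<'E'
from h import *
d=pickle.load(open("d1.pkl","rb"));S=d["scene"]
x,y=.4946,.2653
a=np.array([x,y,.2774]);b=np.array([x,y,.1674]);print("pred",proj(S,a),proj(S,b))
g=cv2.cvtColor(S["img"],cv2.COLOR_RGB2GRAY).astype(int)
for r in range(133,184,4):print(r,g[r,128:146], (proj(S,b)[0]+(r-proj(S,b)[1])/(proj(S,a)[1]-proj(S,b)[1])*(proj(S,a)[0]-proj(S,b)[0])).round(1))
E
```

```text
pred [133.06167062 131.74582181] [141.07979438 180.42853604]
133 [ 79  89  91  67  75  72  59  88  81 144 135 130 130 130 132 130 131 133] 133.3
137 [133 134 137  80 110 114 103  17 139 133 132 132 131 131 131 131 134 129] 133.9
141 [175 176 174 180 151 107 108  84 126 175 163 154 124 121 123 126 128 129] 134.6
145 [216 215 216 221 213  94 108  99  96 235 220 215 217 216 216 217 218 220] 135.2
149 [217 216 216 217 226 163 100 103 119 156 227 218 216 216 216 215 215 215] 135.9
153 [198 199 198 198 186 195 150 105 101 113 200 223 216 216 215 215 216 216] 136.6
157 [198 198 199 198 199 202 214  97 109  94 130 211 201 198 199 196 196 182] 137.2
161 [199 199 198 198 199 199 203 215  97 135 120 201 203 199 198 198 198 198] 137.9
165 [161 106 125 129 199 203 200 205 148 127 133 103 211 200 198 197 197 198] 138.5
169 [172 209 203 200 200 198 198 200 210 107 133 126 120 209 200 198 197 198] 139.2
173 [117  87  91 139 168 176 202 198 202 213 116 132 118 200 201 200 199 199] 139.9
177 [151 184 129 124  84  75 102 214 202 207 149 127 133 101 212 201 198 198] 140.5
181 [113 110 106 101 100  89  67 206 204 198 200 207 152 160 203 198 198 196] 141.2
```

It is upright. The scene camera reads about 0.7 px left and 1.5 px low. Next, over the mortar.

Call:
send_rows(
  moves=[
    {"xyz": [-8, -10, 0], "spin": 0},
    {"xyz": [-22, -29, 0], "spin": 0},
    {"xyz": [-39, -52, 0], "spin": 0},
    {"xyz": [-58, -77, 0], "spin": 0},
    {"xyz": [-77, -102, 0], "spin": 0},
    {"xyz": [-96, -127, 0], "spin": 0},
    {"xyz": [-115, -152, 0], "spin": 0},
    {"xyz": [-134, -178, 0], "spin": 0},
    {"xyz": [-153, -203, 0], "spin": 0},
    {"xyz": [-172, -228, 0], "spin": 0},
    {"xyz": [-191, -253, 0], "spin": 0},
    {"xyz": [-210, -279, 0], "spin": 0},
    {"xyz": [-229, -304, 0], "spin": 0},
    {"xyz": [-248, -329, 0], "spin": 0},
    {"xyz": [-267, -354, 0], "spin": 0},
    {"xyz": [-286, -380, 0], "spin": 0},
    {"xyz": [-302, -401, 0], "spin": 0},
    {"xyz": [-313, -416, 0], "spin": 0},
    {"xyz": [-319, -424, 0], "spin": 0},
    {"xyz": [-319, -424, 0], "spin": 0},
  ],
)

```text
t: 6.22
eef_pos: [0.5118, -0.2676, 0.313]
tcp_rot: [0.303, 0.953, -0.001, -0.0]
wrist_force: [-0.0, 0.3, 0.5]
width: 0.225
gripper_force: 58.6
```

Call:
send_rows(
  moves=[
    {"xyz": [0, 0, 0], "spin": 0},
    {"xyz": [0, 0, 0], "spin": 0},
    {"xyz": [0, 0, 0], "spin": 0},
  ],
)

```text
t: 6.47
eef_pos: [0.5136, -0.263, 0.3131]
tcp_rot: [0.299, 0.954, 0.0, -0.0]
wrist_force: [-0.1, 0.3, -0.6]
width: 0.226
gripper_force: 58.6
```

```bash
python3 st.py "[.513,-.2655,.312]"; python3 - <<'E'
from h import *
from cell import get_image
S=get_image("scene");T=get_image("top");pickle.dump({"scene":S,"top":T},open("d2.pkl","wb"))
a=S["img"][195:335,310:450,::-1];b=T["img"][190:330,310:450,::-1]
cv2.imwrite("pics/m1.png",cv2.resize(np.hstack([a,np.clip(b*1.5,0,255).astype(np.uint8)]),None,fx=2.8,fy=2.8,interpolation=cv2.INTER_CUBIC))
E
```

```text
t 6.4667 pos [ 0.5136 -0.263   0.3131] F [-0.1   0.3  -0.61] w 0.226 gf 58.59432578086853 J [-0.09  0.29  0.57  1.76 -0.17  1.14  1.5 ] vel 0.0042
[[-8.206e-01  5.715e-01 -1.000e-04]
 [ 5.715e-01  8.206e-01  1.000e-03]
 [ 7.000e-04  7.000e-04 -1.000e+00]]
tool mm [-1.  -2.4  1.1]
```

View pics/m1.png

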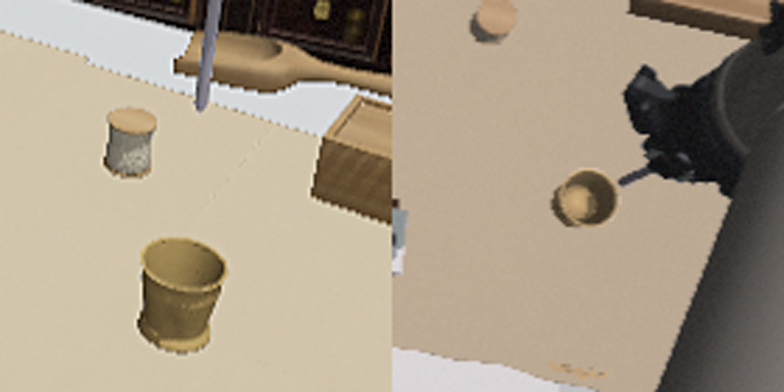

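Tip at scene (382,233) and top (392,256); mortar rim centre at scene (375.7,289.5) and top (380.5,260.4). I'll compare them.

```bash
python3 - <<'E'
from h import *
d=pickle.load(open("d2.pkl","rb"));S,T=d["scene"],d["top"]
t=(.5136,-.263,.168)
us,ut=(381.9,233.5),(391.9,255.9)
print("tip",two(S,us,T,ut),proj(S,np.array(t)),proj(T,np.array(t)))
os=np.array(us)-proj(S,np.array(t));ot=np.array(ut)-proj(T,np.array(t));print(os,ot)
for ms,mt in [((375.6,289.3),(380.4,260.4))]:
    print(onz(S,np.array(ms)-os,.055),onz(T,np.array(mt)-ot,.055),onz(S,ms,.055),onz(T,mt,.055))
g=cv2.cvtColor(T["img"],cv2.COLOR_RGB2GRAY);print(g[248:274,364:398])
E
```

```text
tip (array([ 0.51051002, -0.26397841,  0.16870487]), np.float64(0.002286298587866275)) [381.02876009 233.03892285] [391.85405366 254.451958  ]
[0.87123991 0.46107715] [0.04594634 1.448042  ]
[ 0.51075146 -0.26622621  0.055     ] [ 0.51710292 -0.26500851  0.055     ] [ 0.51019948 -0.26794283  0.055     ] [ 0.51330051 -0.26510189  0.055     ]
[[117 117 117 116 115 115 116 115 115 116 116 116 116 115 115 115 114 115
  115 115 114 115 116 117 115 115 115 117 115 116 116 115 115 116]
 [116 116 116 116 117 117 116 117 117 116 116 117 116 117 117 115 116 116
  116 116 116 115 115 116 116 115 116 115 115 116 116 115 115 115]
 [116 116 116 117 117 117 118 117 116 117 116 117 124 131 126 124 124 125
  129 127 116 116 116 116 117 118 116 117 117 115 115 116 115 108]
 [117 117 117 115 115 115 117 116 115 117 120 123 107  87  66  66  65  69
   89 111 123 123 115 117 114 116 117 115 116 116 114  98  48  46]
 [116 117 116 115 115 116 115 116 115 120 116  87  64  60  56  55  54  51
   53  56  72 102 119 115 116 116 116 116 114  97  49  44  37  37]
 [115 117 116 115 116 116 116 115 113  97  65  60  5
[... 2209 characters left out ...]
 116 117 115 117 115  96  47  55  60  67  97 103  76  55  41  41  44
   41  40  59  94 116 116 116 115 117 115 116 116 115 114 115 115]
 [116 115 116 115 117 115 115  96  52  49  63  77  79  95 102  95  90  87
   94 106 115 120 116 116 116 115 116 115 116 117 115 116 115 115]
 [116 117 115 116 116 117 115 114 114 113 110 103 105 109 115 114 114 114
  115 115 116 116 116 115 116 116 116 116 116 115 115 116 114 116]
 [116 117 115 116 116 115 116 115 115 115 115 116 116 115 115 116 114 114
  116 115 115 116 116 115 115 114 116 116 116 116 116 115 116 116]
 [116 116 116 117 115 115 115 116 116 116 116 116 115 115 116 115 115 115
  116 116 116 115 116 115 114 115 116 115 115 115 115 115 114 116]]
```

The mortar is at about (0.5135, -0.2655), well within tolerance. I'll dip to about 17 mm below the rim and lift out.

Call:
send_rows(
  moves=[
    {"xyz": [-1, -2, 10], "spin": 0},
    {"xyz": [-1, -2, 24], "spin": 0},
    {"xyz": [-1, -2, 38], "spin": 0},
    {"xyz": [-1, -2, 52], "spin": 0},
    {"xyz": [-1, -2, 66], "spin": 0},
    {"xyz": [-1, -2, 80], "spin": 0},
    {"xyz": [-1, -2, 92], "spin": 0},
    {"xyz": [-1, -2, 102], "spin": 0},
    {"xyz": [-1, -2, 112], "spin": 0},
    {"xyz": [-1, -2, 120], "spin": 0},
    {"xyz": [-1, -2, 126], "spin": 0},
    {"xyz": [-1, -2, 130], "spin": 0},
    {"xyz": [-1, -2, 130], "spin": 0},
    {"xyz": [-1, -2, 130], "spin": 0},
    {"xyz": [-1, -2, 130], "spin": 0},
  ],
)

```text
t: 7.82
eef_pos: [0.5132, -0.2672, 0.1838]
tcp_rot: [0.301, 0.954, -0.0, 0.0]
wrist_force: [-1.2, -0.4, -1.5]
width: 0.226
gripper_force: 58.6
```

```bash
python3 st.py "[.513,-.2655,.312]"; python3 - <<'E'
from h import *
from cell import get_image
S=get_image("scene")
a=S["img"][235:335,310:450,::-1]
cv2.imwrite("pics/m2.png",cv2.resize(a,None,fx=4,fy=4,interpolation=cv2.INTER_CUBIC))
E
```

```text
t 7.8167 pos [ 0.5132 -0.2672  0.1838] F [-1.22 -0.38 -1.54] w 0.226 gf 58.594186305999756 J [-0.02  0.44  0.52  1.89 -0.27  0.89  1.59] vel 0.0048
[[-8.191e-01  5.736e-01  9.000e-04]
 [ 5.736e-01  8.192e-01 -3.000e-04]
 [-9.000e-04  3.000e-04 -1.000e+00]]
tool mm [   1.     1.3 -128.2]
```

View pics/m2.png

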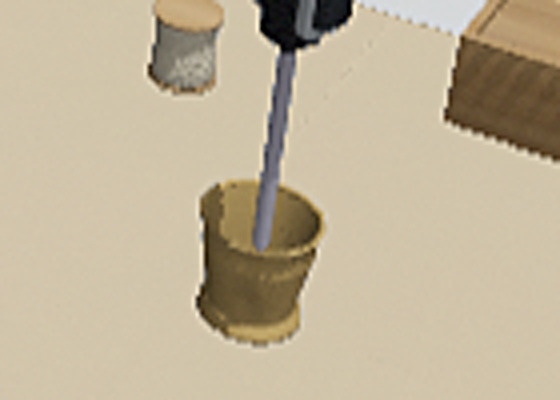

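The rod is inside the mouth (crop (262,245)) with no contact force. Lifting out.

Call:
send_rows(
  moves=[
    {"xyz": [0, 0, -5], "spin": 0},
    {"xyz": [0, 0, -15], "spin": 0},
    {"xyz": [0, 0, -29], "spin": 0},
    {"xyz": [0, 0, -43], "spin": 0},
    {"xyz": [0, 0, -57], "spin": 0},
    {"xyz": [0, 0, -71], "spin": 0},
    {"xyz": [0, 0, -85], "spin": 0},
    {"xyz": [0, 0, -99], "spin": 0},
    {"xyz": [0, 0, -113], "spin": 0},
    {"xyz": [0, 0, -125], "spin": 0},
    {"xyz": [0, 0, -130], "spin": 0},
    {"xyz": [0, 0, -130], "spin": 0},
    {"xyz": [0, 0, -130], "spin": 0},
  ],
)

```text
t: 8.95
eef_pos: [0.5128, -0.2669, 0.3133]
tcp_rot: [0.301, 0.954, 0.0, 0.0]
wrist_force: [-0.4, -0.5, -0.8]
width: 0.228
gripper_force: 58.6
```

```bash
python3 st.py "[.4625,-.0265,.31]"
```

```text
t 8.95 pos [ 0.5128 -0.2669  0.3133] F [-0.4  -0.47 -0.75] w 0.228 gf 58.58661711215973 J [-0.08  0.29  0.57  1.76 -0.17  1.14  1.5 ] vel 0.0171
[[-8.192e-01  5.735e-01  2.000e-04]
 [ 5.735e-01  8.192e-01  1.000e-04]
 [-1.000e-04  2.000e-04 -1.000e+00]]
tool mm [179.  168.1   3.3]
```

Call:
send_rows(
  moves=[
    {"xyz": [6, 5, 0], "spin": 0},
    {"xyz": [18, 17, 0], "spin": 0},
    {"xyz": [34, 32, 0], "spin": 0},
    {"xyz": [51, 48, 0], "spin": 0},
    {"xyz": [68, 64, 0], "spin": 0},
    {"xyz": [85, 80, 0], "spin": 0},
    {"xyz": [102, 96, 0], "spin": 0},
    {"xyz": [119, 112, 0], "spin": 0},
    {"xyz": [136, 128, 0], "spin": 0},
    {"xyz": [152, 143, 0], "spin": 0},
    {"xyz": [166, 156, 0], "spin": 0},
    {"xyz": [175, 164, 0], "spin": 0},
    {"xyz": [179, 168, 0], "spin": 0},
    {"xyz": [179, 168, 3], "spin": 0},
    {"xyz": [179, 168, 3], "spin": 0},
    {"xyz": [179, 168, 3], "spin": 0},
    {"xyz": [179, 168, 3], "spin": 0},
  ],
)

```text
t: 10.37
eef_pos: [0.4626, -0.0277, 0.3101]
tcp_rot: [0.302, 0.953, -0.0, -0.0]
wrist_force: [-0.3, -0.3, -0.6]
width: 0.227
gripper_force: 58.6
```

```bash
python3 st.py "[.4625,-.0265,.31]"; python3 - <<'E'
from h import *
from cell import get_image
S=get_image("scene");T=get_image("top");pickle.dump({"scene":S,"top":T},open("d3.pkl","wb"))
a=S["img"][170:290,180:310,::-1];b=T["img"][210:330,225:355,::-1]
cv2.imwrite("pics/s1.png",cv2.resize(np.hstack([a,np.clip(b*1.5,0,255).astype(np.uint8)]),None,fx=3,fy=3,interpolation=cv2.INTER_CUBIC))
E
```

```text
t 10.3667 pos [ 0.4626 -0.0277  0.3101] F [-0.26 -0.29 -0.61] w 0.227 gf 58.58749866485596 J [-0.46  0.06  0.41  1.99 -0.03  1.1   0.92] vel 0.0045
[[-8.181e-01  5.750e-01 -3.000e-04]
 [ 5.750e-01  8.181e-01 -4.000e-04]
 [ 1.000e-04 -5.000e-04 -1.000e+00]]
tool mm [0.8 0.9 0.1]
```

View pics/s1.png

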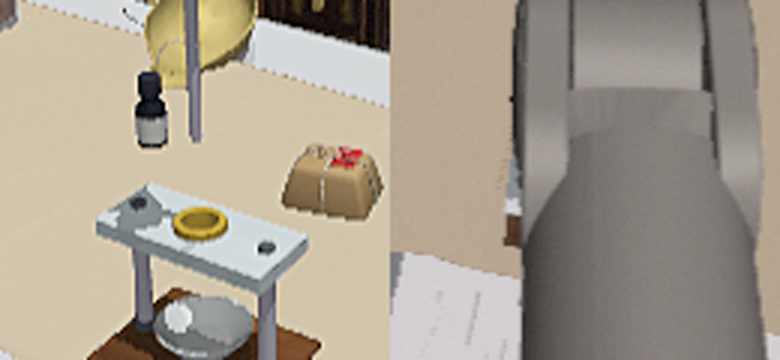

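The arm now blocks the top view. In the scene crop the tip is at (195,142) and the ring at (200,222). I'll measure the tip and ring at subpixel level in the scene view.

```bash
python3 - <<'E'
from h import *
d=pickle.load(open("d3.pkl","rb"));S=d["scene"]
I=S["img"].astype(int);print("gray tip");G=cv2.cvtColor(S["img"],cv2.COLOR_RGB2GRAY)
print(G[208:222,238:252])
print("R-B");print((I[...,0]-I[...,2])[236:254,234:260]);print("gray");print(G[236:254,234:260])
p=np.array([.4626,-.0277,.3101-.1456]);print(proj(S,p),proj(S,p+[0,0,.1]))
E
```

```text
gray tip
[[198 198 199 200 213  90 128 134 119 211 200 197 196 199]
 [197 200 200 201 214  92 128 132 117 209 200 198 199 199]
 [199 198 197 202 214  86 126 132 114 209 200 199 197 198]
 [197 199 198 201 214  89 126 131 113 212 201 196 198 198]
 [197 198 199 201 213  96 123 133 114 210 200 197 198 199]
 [198 197 199 199 213  91 122 133 118 211 201 198 199 199]
 [197 196 199 201 211  86 120 133 118 197 201 199 198 198]
 [199 199 198 201 206 155 115 131 118 184 203 197 197 197]
 [200 199 199 199 203 213  95 120 120 208 201 199 198 199]
 [200 198 197 199 199 206 146 155 160 203 198 198 198 200]
 [198 197 198 199 198 202 205 206 203 200 199 198 198 198]
 [198 198 197 198 197 197 199 199 199 199 198 198 198 199]
 [197 199 198 198 198 198 199 197 197 198 199 199 198 198]
 [199 198 199 198 198 199 197 197 197 199 197 196 198 197]]
R-B
[[ -9  -9 -10  -9 -10 -10  -9 -11 -11 -14 -17 -18  21  17  16  45  43  43
   40  40  40  40  39  39  38  38]
 [ -8  -9  -9 -10  -9  -8 -10 -10 -12 -14 -17 -20 -23 -24 -24  14  14  14
   43  41  42  41  40  40  38  40]
 [ -9  -9  -9  -8 -10 -11 -15 -17 -13  -8 
[... 3026 characters left out ...]
215 227 163  78  68  74  80 118 124 138 154 158 140  91 109  99
   95 120 177 229 220 216 215 215]
 [215 213 216 219 229 170 142  95  78  93  96  96  95 100 100 100 131 135
  173 187 226 221 216 216 218 216]
 [215 219 217 216 218 224 210 179 146 153 136 156 155 133 174 171 190 196
  229 224 219 216 214 215 217 216]
 [183 200 204 215 220 219 221 218 199 201 182 212 211 192 228 224 224 220
  218 217 216 216 216 216 216 215]
 [117 113 137 182 204 217 211 192 192 191 203 222 219 219 218 217 217 214
  215 216 216 217 217 216 217 217]
 [126 123 121 116 133 186 162 183 190 205 220 217 214 214 215 214 215 216
  215 215 216 215 216 215 218 217]]
[245.3999383  216.46747866] [243.46541089 164.86802314]
```

```bash
python3 - <<'E'
from h import *
d=pickle.load(open("d3.pkl","rb"));S=d["scene"]
tip=onz(S,(244.9,216.8),.1645);b=onz(S,(246.3,243.3),.109);print(tip,b,"rel",b-tip)
print(onz(d["top"],(288.92,272.43),.107),onz(d["top"],(288.92,272.43),.109),onz(S,(246.8,243.),.109))
G=cv2.cvtColor(pickle.load(open("d0.pkl","rb"))["top"]["img"],cv2.COLOR_RGB2HSV)[...,1];print(G[262:284,276:302])
E
```

```text
[ 0.46105761 -0.02759249  0.1645    ] [ 0.45983227 -0.02926942  0.109     ] rel [-0.00122534 -0.00167693 -0.0555    ]
[ 0.46371309 -0.02510661  0.107     ] [ 0.4635282  -0.02504168  0.109     ] [ 0.46119081 -0.02953167  0.109     ]
[[  6   6   6   8   6   6   8   6   4   6   6   8   8   6   6   6   6   8
   22  30  57  84  80  94 126 135]
 [  6   6   8   6   4   4   6   6   6   6   4   6   6   6   6   8   4   6
    6   6   8   8   6   8   8  10]
 [  8   4   6   6   8   6   6   8   6   6   8   8   6   6   6   6   6   8
    4   8   4   8   6   6   8   8]
 [  6   6   6   6   6   8   6   4   6   7   4   6   4   2   6   4   6   6
    4   4   8   6   6   6   6   4]
 [  4   8   8   4   6   6   6   6   8   6  48 103 119 120 118 104  50  20
    6   6   6   6   6   6   8   4]
 [  6   6   6   6   6   6   6   8  15  94 129 131 135 135 132 135 132  79
   16   6   4   6   6   6   6   6]
 [  6   4   6   6   6   6   6  12  95 130 131 123  99 105 108 138 135 132
   96  22   6   4   6   8   4   6]
 [  4   6   6   6   6   6   8  75 130 124  82  23   6   6   0  29 110 133
  133  60   4   6   6   6   6  
[... 830 characters left out ...]
03 131 134
   90   5   4   4   6   8   6   6]
 [  6   6   4   6   6   6   6   4  11  94 135 135 132 131 134 133 135  83
    5   4   6   4   6   6   4   6]
 [  6   6   4   6   6   4   8   4   6   6  24  95 123 133 124  79  14   0
    6   8   6   4   4   6   6   6]
 [  4   6   6   6   8   4   6   6   6   6   4   4   4   4   4   6   4   6
    4   8   4   4   6   6   6   6]
 [  4   8   6   4   6   8   4   8   6   6   6   8   6   6   8   6   6   4
    6   8   6   6   6   6   4   6]
 [  6   6   6   6   4   6   6   6   6   6   4   6   6   4   6   8   6   6
    4   4   8   4   4   6   4   6]
 [ 38  16  18   3   3   0   3   7   4   6   6   6   6   8   4   6   8   4
    6   8   8   6   6   6   6   6]]
```

```bash
python3 - <<'E'
from h import *
from scipy.optimize import least_squares
legs=[(0,0,0),(-372,-254,.26),(-2,-1,0),(0,0,0),(0,0,0),(-319,-424,0),(-1,-2,0),(0,0,0),(179,168,0)]
obs=np.array([(.2318,.6335),(.4933,.2683),(.4947,.2665),(.4953,.2656),(.4946,.2653),(.5127,-.2653),(.5132,-.2672),(.5128,-.2669),(.4626,-.0277)])
def chain(p):
    q=np.array(p[:2]);a=p[2];o=[]
    for x,y,s in legs:
        q=q+(x*np.array([np.cos(a),np.sin(a)])+y*np.array([np.sin(a),-np.cos(a)]))*1e-3;a-=s;o.append(q)
    return np.array(o)
f=least_squares(lambda p:(chain(p)-obs).ravel(),[.232,.634,np.radians(159.9)])
c=chain(f.x);print(f.x,"\n",c.round(4),"\nres mm",((c-obs)*1e3).round(1).tolist())
D={i:pickle.load(open(f"d{i}.pkl","rb")) for i in range(4)};T=D[0]["top"];S=D[0]["scene"]
print("top: tip@mortar",(onz(T,(391.3,254.9),.168)[:2]-c[5])*1e3,"handle@holder",(onz(T,(166,249.5),.172)[:2]-c[4])*1e3)
print("bush top",onz(T,(289.,272.4),.107)[:2],"hover cmd",c[8])
G=cv2.cvtColor(D[2]["scene"]["img"],cv2.COLOR_RGB2GRAY);print(G[224:238,374:390])
G=cv2.cvtColor(D[1]["scene"]["img"],cv2.COLOR_RGB2GRAY);print(G[174:186,132:148])
E
```

```text
[0.23156954 0.63373371 2.79113109] 
 [[ 0.2316  0.6337]
 [ 0.4938  0.2675]
 [ 0.4948  0.2655]
 [ 0.4948  0.2655]
 [ 0.4948  0.2655]
 [ 0.5131 -0.2648]
 [ 0.5128 -0.267 ]
 [ 0.5128 -0.267 ]
 [ 0.4625 -0.0267]] 
res mm [[-0.2, 0.2], [0.5, -0.8], [0.1, -1.0], [-0.5, -0.1], [0.2, 0.2], [0.4, 0.5], [-0.4, 0.2], [0.0, -0.1], [-0.1, 1.0]]
top: tip@mortar [-0.67698324  3.1143839 ] handle@holder [-0.06038184  1.57445272]
bush top [ 0.46379777 -0.02530077] hover cmd [ 0.46245231 -0.02674047]
[[215 215 216 217 220 233 110  94 119 135 133 140 170 175  55  68]
 [215 215 216 216 218 234  99  99 121 134 126 220 232 235 155 161]
 [217 218 217 216 221 236  61 103 125 132 120 232 222 221 225 226]
 [203 192 220 219 223 227  68 105 124 130 127 229 217 216 216 218]
 [169 142 216 205 206 201  76 112 128 130 146 227 218 216 215 215]
 [199 198 198 170 172 208  79 112 131 127 157 226 218 216 216 216]
 [196 196 199 199 204 192  87 116 130 126 171 227 219 218 216 215]
 [197 197 196 198 205 124  90 117 131 124 178 219 213 201 218 218]
 [197 197 197 198 204 184  90 120 130 136 206 198 194 165 215 211]
 [196 197 
[... 430 characters left out ...]
 117 209 200 198 198 198 198]
 [126  47 152 208 201 209 114 132 132  90 212 200 198 198 199 198]
 [ 84  75 102 214 202 207 149 127 133 101 212 201 198 198 198 199]
 [ 95  84  63 217 202 202 187 121 133 107 210 200 196 197 197 198]
 [ 95  85  67 216 201 200 209 111 131 108 211 200 197 198 198 197]
 [ 96  93  65 218 203 199 205 156 115 111 206 199 197 197 198 197]
 [100  89  67 206 204 198 200 207 152 160 203 198 198 196 197 197]
 [101  91  74 155 209 198 199 201 202 201 199 197 198 197 198 196]
 [100  94  79 106 213 201 197 197 198 199 197 198 197 199 197 197]
 [102  97  84  61 215 201 198 197 197 196 198 197 197 197 197 198]
 [100  97  87  62 218 200 197 197 197 198 197 198 197 196 198 197]]
```

The top view, corrected for the bias seen on the probe, and the relative scene view agree to about 2 mm. The mean correction is roughly (+0.5, -1.1) mm, or tool (-1, -0.6). The clearance is 8 mm, so I'll lower slowly.

Call:
send_rows(
  moves=[
    {"xyz": [-1, -0.6, 0], "spin": 0},
    {"xyz": [-1, -0.6, 4], "spin": 0},
    {"xyz": [-1, -0.6, 10], "spin": 0},
    {"xyz": [-1, -0.6, 17], "spin": 0},
    {"xyz": [-1, -0.6, 24], "spin": 0},
    {"xyz": [-1, -0.6, 30], "spin": 0},
    {"xyz": [-1, -0.6, 36], "spin": 0},
    {"xyz": [-1, -0.6, 42], "spin": 0},
    {"xyz": [-1, -0.6, 48], "spin": 0},
    {"xyz": [-1, -0.6, 54], "spin": 0},
    {"xyz": [-1, -0.6, 60], "spin": 0},
    {"xyz": [-1, -0.6, 66], "spin": 0},
    {"xyz": [-1, -0.6, 72], "spin": 0},
    {"xyz": [-1, -0.6, 78], "spin": 0},
    {"xyz": [-1, -0.6, 84], "spin": 0},
    {"xyz": [-1, -0.6, 90], "spin": 0},
    {"xyz": [-1, -0.6, 96], "spin": 0},
    {"xyz": [-1, -0.6, 102], "spin": 0},
    {"xyz": [-1, -0.6, 106], "spin": 0},
    {"xyz": [-1, -0.6, 108], "spin": 0},
  ],
)

```text
t: 12.13
eef_pos: [0.4628, -0.0277, 0.2016]
tcp_rot: [0.301, 0.954, -0.0, -0.0]
wrist_force: [-0.5, -0.4, -0.9]
width: 0.222
gripper_force: 58.6
```

Call:
send_rows(
  moves=[
    {"xyz": [0, 0, 0], "spin": 0},
    {"xyz": [0, 0, 0], "spin": 0},
    {"xyz": [0, 0, 0], "spin": 0},
    {"xyz": [0, 0, 0], "spin": 0},
  ],
)

```text
t: 12.47
eef_pos: [0.4633, -0.0277, 0.2026]
tcp_rot: [0.301, 0.954, 0.0, 0.0]
wrist_force: [-0.2, -0.0, -0.5]
width: 0.224
gripper_force: 58.6
```

```bash
python3 st.py "[.463,-.0278,.202]"; python3 - <<'E'
from h import *
from cell import get_image,state
P=[]
for i in range(8):S=get_image("scene");P.append(state()["eef_pos"])
print("mean",np.mean(P,0).round(4),np.std(P,0).round(4))
pickle.dump({"scene":S},open("d4.pkl","wb"))
cv2.imwrite("pics/f1.png",cv2.resize(S["img"][190:310,200:300,::-1],None,fx=5,fy=5,interpolation=cv2.INTER_CUBIC))
G=cv2.cvtColor(S["img"],cv2.COLOR_RGB2GRAY);print(G[228:246,238:256]);print(G[258:282,238:256])
for z in(.2,.167,.109,.057):print(z,proj(S,np.array([.463,-.0278,z])))
E
```

```text
t 12.4667 pos [ 0.4633 -0.0277  0.2026] F [-0.16 -0.01 -0.5 ] w 0.224 gf 58.587048053741455 J [-0.43  0.2   0.4   2.12 -0.11  0.84  1.  ] vel 0.0016
[[-8.191e-01  5.736e-01  7.000e-04]
 [ 5.736e-01  8.191e-01  2.000e-04]
 [-4.000e-04  5.000e-04 -1.000e+00]]
tool mm [ 0.2 -0.2  0.6]
mean [ 0.4632 -0.0277  0.2024] [0.0001 0.     0.0001]
[[198 198 198 198 201 215  85 113 107  84 215 201 197 198 199 198 199 198]
 [198 198 199 198 201 214  84 111 108  82 215 201 198 198 198 198 198 197]
 [199 199 199 198 201 215  85 111 109  85 214 201 199 197 199 198 199 198]
 [198 199 198 198 202 216  82 112 108  83 215 202 199 197 198 198 200 199]
 [203 201 199 199 203 215  81 111 109  85 216 202 198 198 198 199 198 199]
 [186 193 204 202 201 215  86 111 107  86 216 202 199 198 199 199 199 198]
 [130 150 191 185 214 214  94 110 108  87 217 202 200 198 197 198 198 199]
 [136 134 129 122 231 222  89 107 110  85 217 202 200 198 199 199 198 199]
 [140 135 135 123 230 236  80 107 111  89 203 203 198 198 199 198 199 198]
 [138 137 134 179 228 235  98 107 112  90 167 216 209 207 197 197 198 197]
 [139 137 136
[... 1822 characters left out ...]
158 159 157 158 158 156 156 155 154 154]
 [124 115 199 226 228 237 145 154 158 159 159 159 158 156 155 155 155 152]
 [125 125 114 221 232 239 145 156 159 160 158 158 159 157 156 155 153 153]
 [126 125 119 227 233 222 150 157 157 158 158 157 157 155 157 154 153 152]
 [125 124 122 210 208 149 154 155 152 152 153 154 154 150 153 153 153 149]
 [124 124 124 121 119 142 141 140 153 150 149 150 150 150 150 150 151 150]
 [117 124 124 116 110 109 112 109 144 155 153 152 150 151 148 151 151 150]
 [114 120 119 114 115 115 113 113 110 145 141 154 153 152 153 152 150 150]]
0.2 [244.90826496 198.83335566]
0.167 [245.51759052 215.17923152]
0.109 [246.52964051 242.32866437]
0.057 [247.37852468 265.10098199]
```

View pics/f1.png

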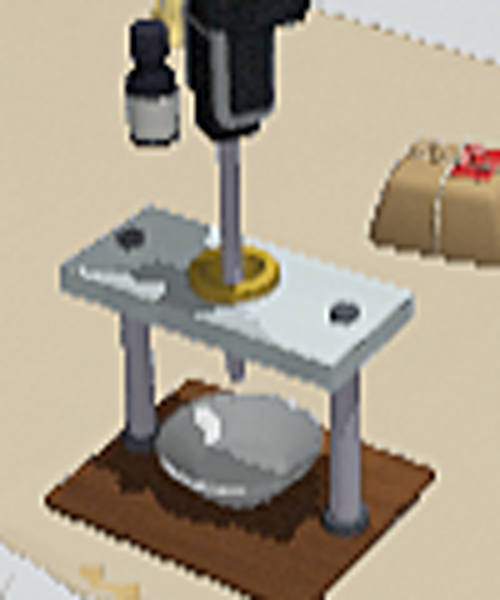

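The rod is through the ring. In the scene the rod is at column 245.6 against hole centre 246.3, and the tip is at about (246.8,265.7). Computing the residual offset.

```bash
python3 - <<'E'
from h import *
S=pickle.load(open("d4.pkl","rb"))["scene"]
b=onz(S,(246.3,243.3),.109)
for r in(265.4,265.9):
  for z in(.0565,.0575):
    t=onz(S,(246.75,r),z);e=(b-t)[:2]*1e3;print(r,z,e.round(1),"lat",(e@[.471,-.882]).round(1),"depth",(e@[.882,.471]).round(1))
E
```

```text
265.4 0.0565 [-2.3 -2.4] lat 1.0 depth -3.2
265.4 0.0575 [-1.1 -1.6] lat 0.9 depth -1.8
265.9 0.0565 [-0.9 -1.5] lat 0.9 depth -1.5
265.9 0.0575 [ 0.3 -0.7] lat 0.8 depth -0.1
```

A small trim of about (0, -0.9) mm, i.e. tool (-0.5, -0.7), then hold.

Call:
send_rows(
  moves=[
    {"xyz": [-0.5, -0.7, 0], "spin": 0},
    {"xyz": [-0.5, -0.7, 0], "spin": 0},
    {"xyz": [-0.5, -0.7, 0], "spin": 0},
    {"xyz": [-0.5, -0.7, 0], "spin": 0},
    {"xyz": [-0.5, -0.7, 0], "spin": 0},
    {"xyz": [-0.5, -0.7, 0], "spin": 0},
    {"xyz": [-0.5, -0.7, 0], "spin": 0},
    {"xyz": [-0.5, -0.7, 0], "spin": 0},
    {"xyz": [-0.5, -0.7, 0], "spin": 0},
    {"xyz": [-0.5, -0.7, 0], "spin": 0},
    {"xyz": [-0.5, -0.7, 0], "spin": 0},
    {"xyz": [-0.5, -0.7, 0], "spin": 0},
  ],
)

```text
t: 13.87
eef_pos: [0.4631, -0.0286, 0.2023]
tcp_rot: [0.301, 0.954, 0.0, -0.0]
wrist_force: [-0.4, 1.8, -0.0]
width: 0.227
gripper_force: 58.6
```

```bash
python3 st.py; python3 -c "
from cell import job;print(job.sign_off())"
```

```text
t 13.8667 pos [ 0.4631 -0.0286  0.2023] F [-0.44  1.82 -0.02] w 0.227 gf 58.58708381652832 J [-0.43  0.2   0.41  2.12 -0.11  0.84  1.  ] vel 0.0015
[[-8.192e-01  5.735e-01 -1.000e-04]
 [ 5.735e-01  8.192e-01  0.000e+00]
 [ 1.000e-04 -0.000e+00 -1.000e+00]]
the job is handed in; nothing more can be done
None
```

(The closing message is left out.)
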